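Check the glaze warmer's hot plate with the contact thermometer

TASK

Take the contact thermometer out of its rest, reach with its stem through the middle of the square port in the glaze warmer's sloping guard, and press its sprung tip gently and square onto the hot plate underneath: push the tip in about half its stroke and hold it still there for a good two seconds to take the reading. Then set the thermometer back upright in its rest, collar fully down on the walls, and let go. Never ram the warmer, and leave the jar, the scale with its doughnut and the bowl alone.

Things in the scene. Friction and masses are not known exactly. Their poses are not given: they have to be found in the camera images.
- probe: Contact thermometer, 100-200 g, upright in its rest. Origin: centre of the underside of its black collar (48 x 48 x 6 mm); z up along the tool. White handle 36 (x) x 30 (y) mm, 6 to 76 mm above the origin: grip it about 45 mm up, across either pair of faces. Below: a 10 mm stem to -70 mm, then on the same axis the sprung tip, its flat 14 mm copper face at -88 mm when free.
- tip_face (a point): Centre of the copper end face of the thermometer's sprung tip.
- tip (a joint): How far the sprung tip is pushed into the stem, in m: 0 free, 0.009 at its stop. Spring: about 1 N to start it moving, then 0.8 N per mm (about 4.4 N at half stroke, 8 N at the stop).
- rest: Grey U-shaped rest fixed to the bench. Origin: middle of its opening at bench level, z up. Base 100 x 90 x 6 mm; walls 10 mm thick at +x, +y, -y, 50 x 50 mm over all, tops at 100 mm; opening 30 mm wide in y, from x = -25 (open side) to +15 mm. The stem hangs in it and the collar sits on the wall tops: the thermometer's origin is then 100 mm above this one.
- warmer: Glaze warmer fixed to the bench: a wedge-shaped steel case 216 x 270 mm, low side (-x) towards the robot, covered by the sloping guard. Origin: centre of its underside, z up.
- guard: Sloping aluminium guard on the warmer, 240 (x) x 280 (y) x 6 mm. Origin: centre of its 50 x 50 mm port, in the upper face, 125 mm above the bench. z: outward normal, 30 degrees from vertical, leaning to the robot; x up the slope. Parallel below lies the hot plate, 150 x 240 mm, its face 19 to 41 mm under the guard's upper face: differs each time, not reported, find it by touch.
- jar: Bystander: closed jar, 70 mm across, 110 mm tall. Origin: centre of its underside.
- scale: Bystander: white kitchen scale, 170 x 150 x 30 mm, fixed. Origin: centre of its underside.
- doughnut: Bystander: ring doughnut 84 mm across, 34 mm high, lying on the scale. Origin: centre of its underside.
- bowl: Bystander: small steel bowl 130 mm across, 60 mm high. Origin: centre of its underside.

How it is judged:
By the outcome, as a careful person would: the job done as asked, in the order asked, and still so for the second after the job is handed in, with the robot touching nothing.
It also fails if it takes over 54 s, if anything falls off the work surface, if the arm or the gripper's body presses on something with over 40 N, if the wrist force passes 120 N, or if a joint passes its speed limit or range.

ROBOT

A 6-joint arm with a two-finger parallel gripper is mounted at the origin on the work surface. World frame = base frame: x ahead of the robot, y to its left, z up, the work surface at z = 0. Lengths are in m, angles in rad, forces in N, time in s.
With the tool pointing down it reaches from about 0.25 to 0.8 m from the base axis. Payload 8.5 kg.
Tool frame: the origin (TCP) lies between the finger pads; the fingertips stand 25 mm ahead of it and the grasp point (between the pads) lies 6 mm ahead of it (env.tips_ahead is the distance from the TCP to the fingertips, in m); z points along the fingers, y is the line along which they close (so a half turn about z gives the same grasp; the last joint's range is limited). The gripper opens to 85 mm and grips with 20 to 120 N. Pads are 22 mm wide; open, the fingers measure 114 mm over their backs; the gripper's body (76 mm by 85 mm) begins 54 mm behind the grasp point. The pads swing forward as they close: fully open they stand 13 mm farther back than shut.
Start: joints at [-1.259, 0.238, -0.013, 1.319, 0, 1.571], TCP at [0.161, -0.5, 0.256] pointing down, gripper open.
Joint ranges: [-2.66, 2.66], [-1.03, 1.9], [-1.14, 1.46], [-1.82, 2.27], [-1.45, 1.34], [-3.14, 3.14]. Speed limits (rad/s): [2.22, 2.22, 2.79, 3.14, 3.14, 3.14].

INTERFACE

Orientations are given as a unit quaternion [x, y, z, w].
In Python, from plant import monitor, cams, job, env gives the robot as it stands.
- The arm moves only by the tool arm_command, never from a script. Its argument "series" is a list of rows, each an object of numbers: "dx", "dy", "dz": the shift along the tool's x, y, z each as a share of 0.08 m, from -1 to 1; "rx", "ry", "rz": the turn, a rotation vector about the tool's x, y, z each as a share of 90 degrees, from -1 to 1. In form: [{"dx": .., "dy": .., "dz": .., "rx": .., "ry": .., "rz": ..}, ...]. A call has 1 to 20 rows; each row is the pose to reach, as a shift and turn from the pose commanded when the call began, along the tool's axes at that moment; what a row does not reach only later rows make up. A row lasts 1/12 s, in which the tool goes at most 41.7 mm and 7.16 degrees, less where a joint would pass 70% of its speed; a pose out of reach is approached as far as the arm can. A call with a number of a shift or a turn outside -1 to 1 is refused whole. A call with a gripper value outside its range is refused whole. "grip" is the opening, from 0 (shut) to 1 (fully open), set as the call begins (left out, the last holds). The fingers move at their own pace and stop on an object; the grip force is fixed at half the most. Time passes only in rows, so rows that repeat a pose let the fingers close. It gives the time, the measured TCP pose, the force, the opening and the grip force at its end, in the units of the state.
- monitor.get_obs(): the state, without advancing time (a new reading comes with each control period).
- cams.snapshot(name): name is "scene" or "top" or "wrist"; returns the picture (420x560x3 uint8, red, green, blue); there is no depth.
- cams.camera_params(name): a dict with "K" (3x3 intrinsics, pixels), "extrinsics" (4x4, takes a point from world to camera coordinates). Camera axes: x right, y down, z forward; pixel columns grow to the right and rows downward; lengths in m; the calibration is good to about 2 mm. A picture is of the moment at which its call begins: read the wrist's pose just before it. camera_params takes no time and is no camera call; for the wrist camera it gives the pose at the moment of the call.
- job.job_done(): hands the job in; it is judged then, once.
The state is a dict: "time": time; "qpos": joint angles; "joint_vel": joint speeds; "effort": joint torques, N m; "ee_pos": TCP position; "orientation": TCP orientation; "ft_force": force on the tool from outside, world axes, zero at the start; "torque": the same for the moment, N m; "grip_width": finger opening in m; "grasp_force": force on a finger pad.
Only numpy, scipy, OpenCV 4.12 (cv2) and the standard library are available. Lean on these libraries where they do the work, as an engineer would, in place of code of your own. Each camera call takes 0.05 s, during which the arm holds its last target. There are 200 camera calls.

## Working session

There is one attempt and no reset: what is moved stays moved. The work goes in short steps, Python scripts to look and compute and a tool call to move; the robot and the scene stay as the last step left them, time stands still between calls to the robot, and variables do not carry over. Pictures are saved under pics/ and viewed, at most 10 in all, crops included, and the job is handed in when it is done.

Besides the shell and the picture viewer there is one more tool, called after ">>>" by a JSON object that holds its "method" and its "body". arm_command: Moves the arm, as the interface text tells. Its arguments: {"type":"object","properties":{"series":{"type":"array"},"grip":{"type":"number"}},"required":["series"]}

```bash
ls; mkdir -p pics
python3 - <<'E'
from plant import monitor, cams, job, env
import cv2
o=monitor.get_obs(); print({k:(v if not hasattr(v,'__len__') else [round(float(x),4) for x in v]) for k,v in o.items()})
for n in("scene","top"):
    p=cams.camera_params(n); print(n,p)
    cv2.imwrite(f"pics/{n}0.png",cv2.resize(cams.snapshot(n)[:,:,::-1],(800,600),interpolation=cv2.INTER_CUBIC))
E
```

```text
pics
{'time': 0.0, 'qpos': [-1.259, 0.2388, -0.0143, 1.3192, -0.0, 1.5708], 'joint_vel': [0.0007, 0.0013, -0.002, 0.0002, 0.0002, -0.0006], 'effort': [0.0043, -53.8778, 34.6441, 0.0184, 0.0004, -0.0], 'ee_pos': [0.1609, -0.4993, 0.2557], 'orientation': [0.9879, 0.1553, -0.0001, -0.0007], 'ft_force': [-0.9733, -1.7295, -0.4327], 'torque': [0.0466, -0.0052, -0.0801], 'grasp_force': 0.0, 'grip_width': 0.08522519850794506}
scene {'K': array([[465.02018342,   0.        , 279.49896508],
       [  0.        , 465.02018342, 208.09759817],
       [  0.        ,   0.        ,   1.        ]]), 'extrinsics': array([[-2.38523463e-01,  9.71135451e-01, -1.57918216e-03,
         1.23475297e-01],
       [ 8.00380370e-01,  1.95662338e-01, -5.66663491e-01,
        -3.62991796e-01],
       [-5.49998019e-01, -1.36426485e-01, -8.23947810e-01,
         1.63562924e+00],
       [ 0.00000000e+00,  0.00000000e+00,  0.00000000e+00,
         1.00000000e+00]])}
top {'K': array([[445.64062372,   0.        , 280.49951565],
       [  0.        , 445.64062372, 214.32667746],
       [  0.        ,   0.        ,   1.        ]]), 'extrinsics': array([[ 0.05255583, -0.99861575,  0.00211356, -0.04272006],
       [-0.97528339, -0.05178251, -0.21480428,  0.54570118],
       [ 0.21461638,  0.0092279 , -0.97665483,  1.21468909],
       [ 0.        ,  0.        ,  0.        ,  1.        ]])}
```

View pics/top0.png

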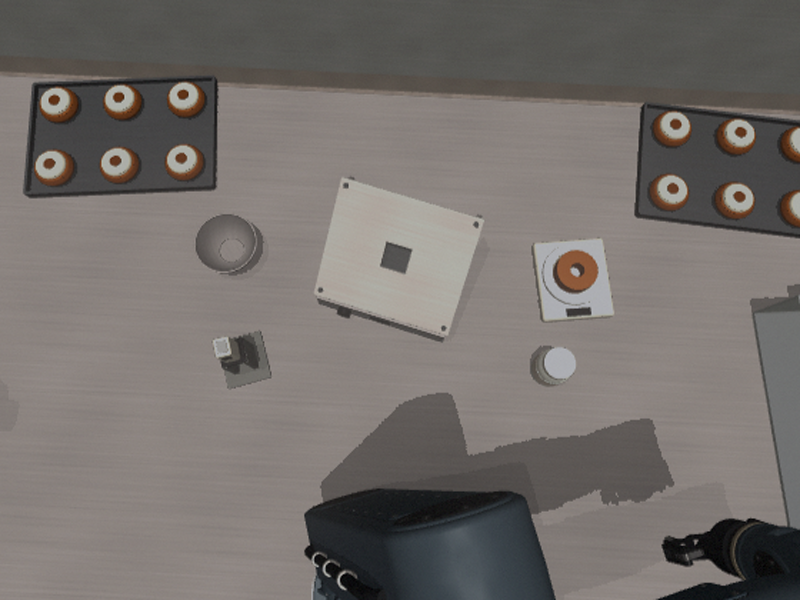

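View pics/scene0.png

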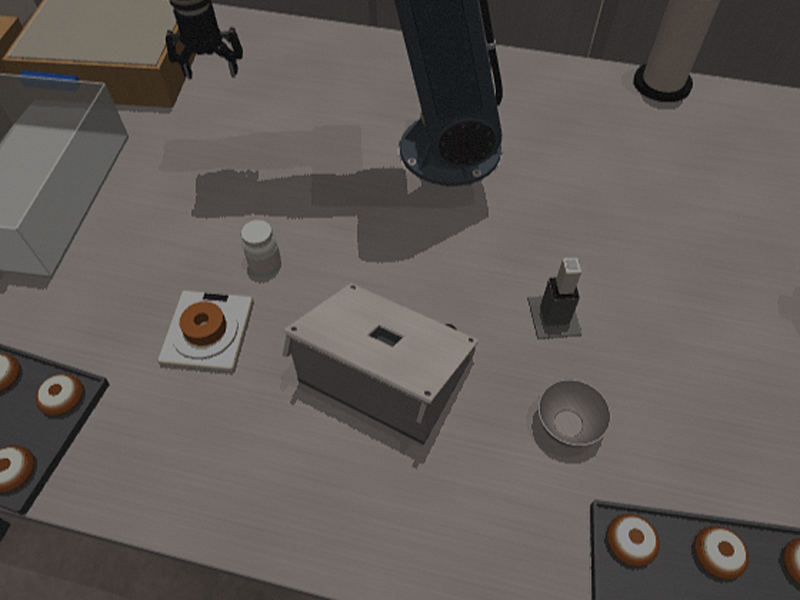

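The top view shows the guard port near (396,258) and the handle top near (222,347). The scene view shows the port near (386,336) and the handle top near (570,266). I'll enlarge both areas.

Run:
```python
import cv2,numpy as np
from plant import cams
T=cams.snapshot("top")[:,:,::-1];S=cams.snapshot("scene")[:,:,::-1]
def c(I,u,v,w,h,s): return cv2.convertScaleAbs(cv2.resize(I[v:v+h,u:u+w],None,fx=s,fy=s,interpolation=cv2.INTER_CUBIC),alpha=1.3)
a=np.vstack([np.hstack([c(T,212,115,133,133,3)[:396,:396],c(S,192,190,150,133,3)[:396,:396]]),
 np.hstack([c(T,140,222,66,33,6)[:198,:396],c(S,360,175,66,33,6)[:198,:396]])])
cv2.imwrite("pics/g.png",a)
b=np.hstack([c(T,140,222,66,66,6),c(S,360,175,66,66,6)])
cv2.imwrite("pics/r.png",b);print(a.shape,b.shape)
```

```text
(594, 792, 3) (396, 792, 3)
```

View pics/g.png

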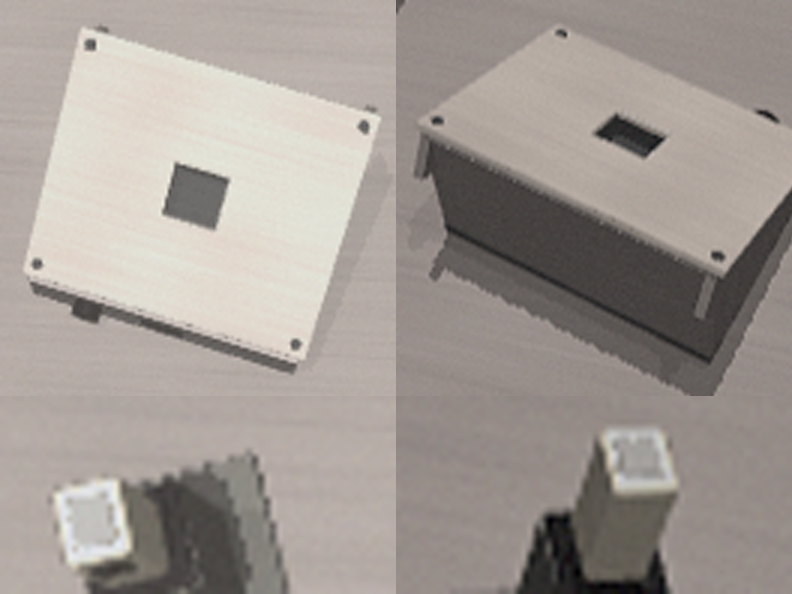

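View pics/r.png

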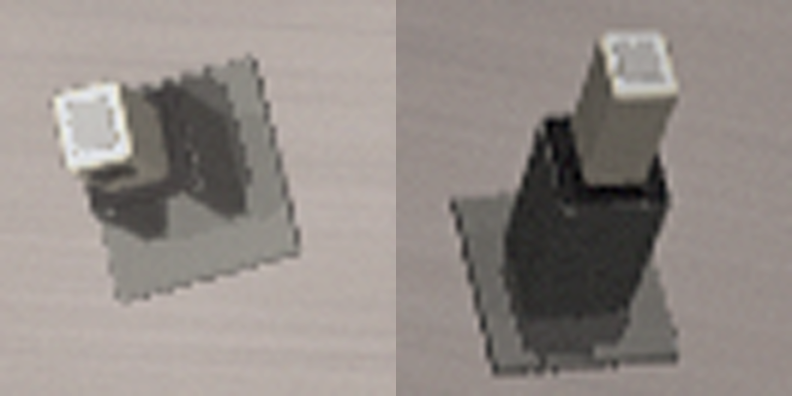

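Guard, port and rest corners can be read off these crops (for example the port in the top crop at (175,163), (230,179), (217,230) and (163,214)). I'll fit the poses from both views.

```bash
cat > fit.py <<'E'
import numpy as np
from plant import cams
from scipy.optimize import least_squares
P={n:cams.camera_params(n) for n in("top","scene")}
def proj(n,X):
    E=P[n]["extrinsics"]; c=X@E[:3,:3].T+E[:3,3]; u=c@P[n]["K"].T; return u[:,:2]/u[:,2:]
def fit(obs,z,tilt,x0,name,bias=False):
    def pts(p,L):
        c,s=np.cos(p[2]),np.sin(p[2]); t=tilt
        Rz=np.array([[c,-s,0],[s,c,0],[0,0,1]]); Ry=np.array([[np.cos(t),0,np.sin(t)],[0,1,0],[-np.sin(t),0,np.cos(t)]])
        return np.array(L)@(Rz@Ry).T+[p[0],p[1],z]
    f=lambda p:np.concatenate([(proj(n,pts(p,[l for l,_ in o]))-np.array([(np.array(q)/s+off) for _,q in o])).ravel() for n,o,s,off in obs])
    r=least_squares(f,x0,loss="soft_l1"); print(name,r.x.round(4),"yawdeg",np.degrees(r.x[2]).round(1),"res px",f(r.x).reshape(-1,2).round(1).tolist())
    return r.x
H=lambda a,b,q:((a,b,0),q)
g=[("top",[H(.12,.14,(82,29)),H(.12,-.14,(380,117)),H(-.12,-.14,(302,360)),H(-.12,.14,(24,274)),H(.025,.025,(175,163)),H(.025,-.025,(230,179)),H(-.025,-.025,(217,230)),H(-.025,.025,(163,214))],3,np.array([212,115])),
("scene",[H(-.12,-.14,(164,24)),H(.12,-.14,(22,122)),H(.12,.14,(326,273)),H(-.025,-.025,(219,114)),H(-.025,.025,(271,129)),H(.025,.025,(252,158)),H(.025,-.025,(198,134))],3,np.array([192,190]))]
ot,os_=np.array([140,222]),np.array([360,175])
rb=[("top",[H(.05,-.045,(252,57)),H(-.05,-.045,(299,250)),H(-.05,.045,(120,300))],6,ot),
("scene",[H(-.05,-.045,(55,200)),H(.05,-.045,(100,368)),H(.05,.045,(279,355))],6,os_)]
h=[("top",[H(.018,.015,(54,97)),H(.018,-.015,(122,83)),H(-.018,-.015,(132,158)),H(-.018,.015,(68,173))],6,ot),
("scene",[H(-.018,-.015,(205,36)),H(-.018,.015,(268,33)),H(.018,.015,(281,97)),H(.018,-.015,(216,98))],6,os_)]
if __name__=="__main__":
    fit(g,.125,-np.pi/6,[.6,0,-.3],"guard"); fit(rb,.006,0,[.5,.25,.2],"rest"); fit(h,.176,0,[.5,.25,.2],"probe")
    for n in("top","scene"):
        fit([x for x in g if x[0]==n],.125,-np.pi/6,[.6,0,-.3],"guard "+n); fit([x for x in h if x[0]==n],.176,0,[.5,.25,.2],"probe "+n)
E
python3 fit.py
```

```text
guard [ 0.6264  0.0011 -0.2557] yawdeg -14.7 res px [[-0.6, -0.8], [0.1, -0.1], [0.2, 0.3], [-1.0, -0.4], [0.0, 0.3], [-0.9, 0.3], [-1.4, 0.3], [-0.6, 0.3], [-1.7, 0.1], [-1.6, -0.1], [0.3, -0.2], [0.4, -1.0], [-0.0, 1.8], [-1.9, -0.0], [-1.3, -0.2]]
rest [0.4303 0.3016 0.3373] yawdeg 19.3 res px [[-0.3, -0.3], [-0.1, 0.0], [-0.5, 0.4], [-0.6, -0.4], [-0.9, 0.5], [0.3, 0.0]]
probe [0.4304 0.3016 0.2632] yawdeg 15.1 res px [[-1.0, -1.0], [-0.7, -1.1], [-0.3, 0.0], [-1.3, -0.0], [-1.3, -1.0], [-0.5, -0.7], [-0.2, -0.3], [-0.9, -0.3]]
guard top [ 6.266e-01 -4.000e-04 -2.521e-01] yawdeg -14.4 res px [[-0.2, -0.7], [0.6, -0.4], [0.9, 0.1], [-0.4, -0.3], [0.5, 0.3], [-0.4, 0.2], [-0.9, 0.2], [-0.1, 0.3]]
probe top [0.4291 0.2993 0.2728] yawdeg 15.6 res px [[-0.2, -0.4], [0.0, -0.6], [0.6, 0.5], [-0.4, 0.5]]
guard scene [ 0.6262  0.0033 -0.2634] yawdeg -15.1 res px [[-0.5, 0.1], [-0.7, -0.5], [0.8, 0.1], [1.4, -1.0], [0.9, 1.9], [-1.1, 0.1], [-0.4, -0.2]]
probe scene [0.4318 0.3036 0.2574] yawdeg 14.7 res px [[-0.6, -0.4], [0.3, -0.1], [0.5, 0.2], [-0.2, 0.2]]
```

```bash
sed -i 's|np.array(q)/s+off|(np.array(q)+.5)/s-.5+off|' fit.py; python3 fit.py | cut -c1-70
cat > plan.py <<'E'
import numpy as np, json
from plant import monitor
from scipy.spatial.transform import Rotation as R
def cur():
    o=monitor.get_obs(); return np.array(o["ee_pos"]),R.from_quat(o["orientation"])
def down(yaw): # tool z down, tool x at yaw
    return R.from_euler("z",yaw)*R.from_euler("x",np.pi)
def plan(way,step=.03,astep=6,start=None):
    p,r=start or cur()
    for q,s in way:
        q=np.array(q)
        while True:
            d=r.inv().apply(q-p)/.08; w=(r.inv()*s).as_rotvec()/(np.pi/2)
            if max(abs(d).max(),abs(w).max())<.003: break
            f=min(1,.99/max(abs(d).max(),abs(w).max()))
            d,w=d*f,w*f
            n=max(1,int(np.ceil(max(np.linalg.norm(d)*.08/step,np.linalg.norm(w)*90/astep))))
            n=min(n,20)
            rows=[dict((k,round(float(v)*i/n,3)) for k,v in zip(("dx","dy","dz","rx","ry","rz"),np.r_[d,w])  if abs(v)>.0005) for i in range(1,n+1)]
            print(json.dumps(rows)); L=rows[-1]; g=lambda k:L.get(k,0)
            p=p+r.apply([g("dx")*.08,g("dy")*.08,g("dz")*.08]); r=r*R.from_rotvec(np.array([g("rx"),g("ry"),g("rz")])*np.pi/2)
    print("end",p.round(4),r.as_quat().round(3)); return p,r
E
python3 - <<'E'
from plan import *
plan([([.43,.302,.29],down(np.radians(107)))],step=.04,astep=7)
E
```

```text
guard [ 0.6266  0.0012 -0.2569] yawdeg -14.7 res px [[-0.2, -0.5], [0.
rest [0.4305 0.3017 0.3354] yawdeg 19.2 res px [[0.1, 0.1], [0.3, 0.4]
probe [0.4305 0.3014 0.2641] yawdeg 15.1 res px [[-0.6, -0.6], [-0.3, 
guard top [ 6.275e-01  5.000e-04 -2.522e-01] yawdeg -14.4 res px [[-0.
probe top [0.4302 0.3004 0.2729] yawdeg 15.6 res px [[-0.2, -0.4], [0.
guard scene [ 0.6254  0.0023 -0.2632] yawdeg -15.1 res px [[-0.5, 0.1]
probe scene [0.4307 0.3024 0.2577] yawdeg 14.8 res px [[-0.6, -0.4], [
[{"dx": 0.243, "dy": -0.33, "dz": -0.016, "rz": -0.038}, {"dx": 0.487, "dy": -0.66, "dz": -0.032, "rz": -0.077}, {"dx": 0.73, "dy": -0.99, "dz": -0.049, "rz": -0.115}]
[{"dx": 0.33, "dy": -0.31, "dz": -0.018, "rz": -0.042}, {"dx": 0.66, "dy": -0.62, "dz": -0.036, "rz": -0.085}, {"dx": 0.99, "dy": -0.931, "dz": -0.054, "rz": -0.127}]
[{"dx": 0.33, "dy": -0.205, "dz": -0.015, "rz": -0.036}, {"dx": 0.66, "dy": -0.409, "dz": -0.031, "rz": -0.073}, {"dx": 0.99, "dy": -0.614, "dz": -0.046, "rz": -0.109}]
[{"dx": 0.33, "dy": -0.133, "dz": -0.014, "rz": -0.033}, {"dx": 0.66, "dy": -0.266, "dz": -0.028, "
[... 279 characters left out ...]
": -0.047}, {"dx": 0.99, "dy": -0.077, "dz": -0.039, "rz": -0.093}]
[{"dx": 0.495, "dy": 0.034, "dz": -0.02, "rz": -0.047}, {"dx": 0.99, "dy": 0.068, "dz": -0.039, "rz": -0.093}]
[{"dx": 0.33, "dy": 0.072, "dz": -0.013, "rz": -0.032}, {"dx": 0.66, "dy": 0.144, "dz": -0.027, "rz": -0.064}, {"dx": 0.99, "dy": 0.216, "dz": -0.04, "rz": -0.095}]
[{"dx": 0.33, "dy": 0.126, "dz": -0.014, "rz": -0.033}, {"dx": 0.66, "dy": 0.252, "dz": -0.028, "rz": -0.067}, {"dx": 0.99, "dy": 0.377, "dz": -0.042, "rz": -0.1}]
[{"dx": 0.291, "dy": 0.167, "dz": -0.013, "ry": -0.0, "rz": -0.032}, {"dx": 0.583, "dy": 0.335, "dz": -0.027, "ry": -0.001, "rz": -0.063}]
end [0.43  0.302 0.29 ] [ 0.595  0.804 -0.     0.   ]
```

>>> {"method": "arm_command", "body": {"series": [{"dx": 0.24,"dy": -0.33,"dz": -0.05,"rz": -0.04},{"dx": 0.49,"dy": -0.66,"dz": -0.1,"rz": -0.08},{"dx": 0.73,"dy": -0.99,"dz": -0.15,"rz": -0.12}], "grip": 1}}

```text
invalid input at $.series[0]: expected keys dx, dy, dz, rx, ry, rz
```

>>> {"method": "arm_command", "body": {"series": [{"dx": 0.33,"dy": -0.31,"dz": -0.05,"rz": -0.04},{"dx": 0.66,"dy": -0.62,"dz": -0.1,"rz": -0.08},{"dx": 0.99,"dy": -0.93,"dz": -0.15,"rz": -0.12}]}}

```text
invalid input at $.series[0]: expected keys dx, dy, dz, rx, ry, rz
```

>>> {"method": "arm_command", "body": {"series": [{"dx": 0.33,"dy": -0.2,"rz": -0.04},{"dx": 0.66,"dy": -0.41,"rz": -0.07},{"dx": 0.99,"dy": -0.61,"rz": -0.11}]}}

```text
invalid input at $.series[0]: expected keys dx, dy, dz, rx, ry, rz
```

>>> {"method": "arm_command", "body": {"series": [{"dx": 0.33,"dy": -0.13,"rz": -0.03},{"dx": 0.66,"dy": -0.27,"rz": -0.07},{"dx": 0.99,"dy": -0.4,"rz": -0.1}]}}

```text
invalid input at $.series[0]: expected keys dx, dy, dz, rx, ry, rz
```

>>> {"method": "arm_command", "body": {"series": [{"dx": 0.33,"dy": -0.08,"rz": -0.03},{"dx": 0.66,"dy": -0.15,"rz": -0.06},{"dx": 0.99,"dy": -0.23,"rz": -0.1}]}}

```text
invalid input at $.series[0]: expected keys dx, dy, dz, rx, ry, rz
```

>>> {"method": "arm_command", "body": {"series": [{"dx": 0.33,"dy": -0.03,"rz": -0.03},{"dx": 0.66,"dy": -0.05,"rz": -0.06},{"dx": 0.99,"dy": -0.08,"rz": -0.09}]}}

```text
invalid input at $.series[0]: expected keys dx, dy, dz, rx, ry, rz
```

>>> {"method": "arm_command", "body": {"series": [{"dx": 0.33,"dy": 0.02,"rz": -0.03},{"dx": 0.66,"dy": 0.04,"rz": -0.06},{"dx": 0.99,"dy": 0.07,"rz": -0.09}]}}

```text
invalid input at $.series[0]: expected keys dx, dy, dz, rx, ry, rz
```

>>> {"method": "arm_command", "body": {"series": [{"dx": 0.33,"dy": 0.07,"rz": -0.03},{"dx": 0.66,"dy": 0.14,"rz": -0.06},{"dx": 0.99,"dy": 0.22,"rz": -0.1}]}}

```text
invalid input at $.series[0]: expected keys dx, dy, dz, rx, ry, rz
```

>>> {"method": "arm_command", "body": {"series": [{"dx": 0.33,"dy": 0.12,"rz": -0.03},{"dx": 0.66,"dy": 0.25,"rz": -0.07},{"dx": 0.99,"dy": 0.38,"rz": -0.1},{"dx": 0.99,"dy": 0.38,"rz": -0.1}]}}

```text
invalid input at $.series[0]: expected keys dx, dy, dz, rx, ry, rz
```

All six keys are required in every row.

>>> {"method": "arm_command", "body": {"series": [{"dx": 0.24,"dy": -0.33,"dz": -0.05,"rx": 0,"ry": 0,"rz": -0.04},{"dx": 0.49,"dy": -0.66,"dz": -0.1,"rx": 0,"ry": 0,"rz": -0.08},{"dx": 0.73,"dy": -0.99,"dz": -0.15,"rx": 0,"ry": 0,"rz": -0.12}], "grip": 1}}

```text
time: 0.45
ee_pos: [0.1923, -0.4053, 0.2678]
orientation: [0.969, 0.248, -0.0, -0.001]
ft_force: [0.8, 1.0, 1.5]
grip_width: 0.0854
grasp_force: 0.0
```

>>> {"method": "arm_command", "body": {"series": [{"dx": 0.33,"dy": -0.31,"dz": -0.05,"rx": 0,"ry": 0,"rz": -0.04},{"dx": 0.66,"dy": -0.62,"dz": -0.1,"rx": 0,"ry": 0,"rz": -0.08},{"dx": 0.99,"dy": -0.93,"dz": -0.15,"rx": 0,"ry": 0,"rz": -0.12}]}}

```text
time: 0.7
ee_pos: [0.2261, -0.3015, 0.2803]
orientation: [0.941, 0.339, 0.0, -0.0]
ft_force: [0.8, -0.1, -0.2]
grip_width: 0.0849
grasp_force: 0.0
```

>>> {"method": "arm_command", "body": {"series": [{"dx": 0.33,"dy": -0.2,"dz": 0,"rx": 0,"ry": 0,"rz": -0.04},{"dx": 0.66,"dy": -0.41,"dz": 0,"rx": 0,"ry": 0,"rz": -0.07},{"dx": 0.99,"dy": -0.61,"dz": 0,"rx": 0,"ry": 0,"rz": -0.11}]}}

```text
time: 0.95
ee_pos: [0.2562, -0.2135, 0.2804]
orientation: [0.908, 0.418, 0.0, 0.0]
ft_force: [0.7, -0.1, 0.2]
grip_width: 0.0853
grasp_force: 0.0
```

>>> {"method": "arm_command", "body": {"series": [{"dx": 0.33,"dy": -0.13,"dz": 0,"rx": 0,"ry": 0,"rz": -0.03},{"dx": 0.66,"dy": -0.27,"dz": 0,"rx": 0,"ry": 0,"rz": -0.07},{"dx": 0.99,"dy": -0.4,"dz": 0,"rx": 0,"ry": 0,"rz": -0.1}]}}

```text
time: 1.2
ee_pos: [0.2835, -0.1327, 0.2804]
orientation: [0.872, 0.489, 0.0, 0.0]
ft_force: [1.4, -0.9, -0.1]
grip_width: 0.0856
grasp_force: 0.0
```

>>> {"method": "arm_command", "body": {"series": [{"dx": 0.33,"dy": -0.08,"dz": 0,"rx": 0,"ry": 0,"rz": -0.03},{"dx": 0.66,"dy": -0.15,"dz": 0,"rx": 0,"ry": 0,"rz": -0.06},{"dx": 0.99,"dy": -0.23,"dz": 0,"rx": 0,"ry": 0,"rz": -0.1}]}}

```text
time: 1.45
ee_pos: [0.3095, -0.0557, 0.2804]
orientation: [0.832, 0.555, 0.0, 0.0]
ft_force: [0.6, -0.9, -0.2]
grip_width: 0.0854
grasp_force: 0.0
```

>>> {"method": "arm_command", "body": {"series": [{"dx": 0.33,"dy": -0.03,"dz": 0,"rx": 0,"ry": 0,"rz": -0.03},{"dx": 0.66,"dy": -0.05,"dz": 0,"rx": 0,"ry": 0,"rz": -0.06},{"dx": 0.99,"dy": -0.08,"dz": 0,"rx": 0,"ry": 0,"rz": -0.09}]}}

```text
time: 1.7
ee_pos: [0.3341, 0.0199, 0.2804]
orientation: [0.79, 0.613, 0.0, 0.0]
ft_force: [-0.2, -0.3, 1.0]
grip_width: 0.0851
grasp_force: 0.0
```

>>> {"method": "arm_command", "body": {"series": [{"dx": 0.33,"dy": 0.02,"dz": 0,"rx": 0,"ry": 0,"rz": -0.03},{"dx": 0.66,"dy": 0.04,"dz": 0,"rx": 0,"ry": 0,"rz": -0.06},{"dx": 0.99,"dy": 0.07,"dz": 0,"rx": 0,"ry": 0,"rz": -0.09}]}}

```text
time: 1.95
ee_pos: [0.3593, 0.0952, 0.2804]
orientation: [0.745, 0.667, 0.0, 0.0]
ft_force: [1.8, -0.7, 0.0]
grip_width: 0.0855
grasp_force: 0.0
```

>>> {"method": "arm_command", "body": {"series": [{"dx": 0.33,"dy": 0.07,"dz": 0,"rx": 0,"ry": 0,"rz": -0.03},{"dx": 0.66,"dy": 0.14,"dz": 0,"rx": 0,"ry": 0,"rz": -0.06},{"dx": 0.99,"dy": 0.22,"dz": 0,"rx": 0,"ry": 0,"rz": -0.1}]}}

```text
time: 2.2
ee_pos: [0.3857, 0.1719, 0.2803]
orientation: [0.69, 0.724, -0.0, -0.0]
ft_force: [0.2, -0.5, 1.3]
grip_width: 0.0854
grasp_force: 0.0
```

>>> {"method": "arm_command", "body": {"series": [{"dx": 0.33,"dy": 0.12,"dz": 0,"rx": 0,"ry": 0,"rz": -0.03},{"dx": 0.66,"dy": 0.25,"dz": 0,"rx": 0,"ry": 0,"rz": -0.07},{"dx": 0.99,"dy": 0.38,"dz": 0,"rx": 0,"ry": 0,"rz": -0.1},{"dx": 0.99,"dy": 0.38,"dz": 0,"rx": 0,"ry": 0,"rz": -0.1}]}}

```text
time: 2.53
ee_pos: [0.4139, 0.2548, 0.2795]
orientation: [0.63, 0.776, 0.001, -0.0]
ft_force: [-0.5, -0.9, -0.2]
grip_width: 0.0858
grasp_force: 0.0
```

Run:
```python
import cv2
from plan import *
from plant import cams
p=cams.camera_params("wrist"); print(cur()[0].round(4),p["K"].round(1).tolist(),repr(p["extrinsics"].round(5).tolist()), monitor.get_obs()["qpos"])
cv2.imwrite("pics/w1.png",cams.snapshot("wrist")[:,:,::-1])
plan([([.4305,.3015,.29],down(np.radians(107)))],step=.04,astep=7)
```

```text
[0.4139 0.2548 0.2795] [[349.8, 0.0, 280.8], [0.0, 349.8, 212.5], [0.0, 0.0, 1.0]] [[0.97875, 0.20504, -8e-05, -0.45804], [0.19482, -0.92981, 0.31226, 0.10871], [0.06395, -0.30565, -0.95, 0.45404], [0.0, 0.0, 0.0, 1.0]] [ 5.51234808e-01  1.63648702e-01 -5.03699274e-02  1.35603920e+00
  1.00090096e-03  1.91499775e+00]
[{"dx": 0.275, "dy": 0.169, "dz": -0.065, "rx": -0.0, "rz": -0.029}, {"dx": 0.55, "dy": 0.339, "dz": -0.131, "rx": -0.001, "rz": -0.059}]
end [0.4305 0.3015 0.29  ] [0.595 0.804 0.    0.   ]
```

View pics/w1.png

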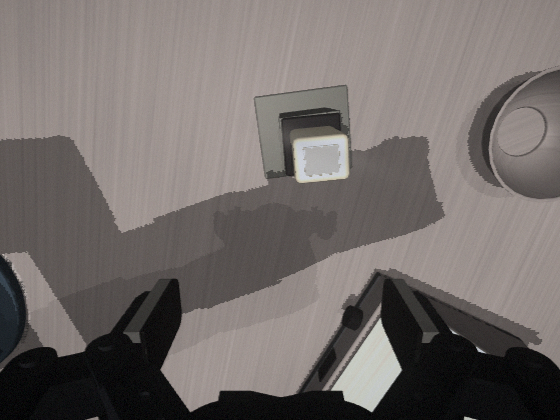

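The wrist view shows the handle top at about (291,139), (347,133), (350,179), (298,184) and the rest base corners at (254,97), (347,86), (266,179). I'll fit these too.

Run:
```python
import fit as F; from fit import *; from plan import *
P["wrist"]=cams.camera_params("wrist"); z=np.zeros(2)
w=[("wrist",[H(-.018,.015,(291,139)),H(.018,.015,(347,133)),H(.018,-.015,(350,179)),H(-.018,-.015,(298,184))],1,z)]
b=[("wrist",[H(-.05,.045,(254,97)),H(.05,.045,(347,86)),H(-.05,-.045,(266,179))],1,z)]
x0=[.43,.3,.28]
fit(w,.176,0,x0,"probe w"); fit(b,.006,0,x0,"rest w"); fit(h+w,.176,0,x0,"probe"); fit(rb+b,.006,0,x0,"rest")
```

```text
probe w [0.4298 0.3004 0.3169] yawdeg 18.2 res px [[-0.5, -0.3], [1.3, -0.9], [0.7, 0.3], [-2.7, 1.4]]
rest w [0.4306 0.2993 0.3237] yawdeg 18.5 res px [[-0.1, 0.2], [1.0, -0.7], [-0.8, 0.6]]
probe [0.4299 0.3006 0.3101] yawdeg 17.8 res px [[-0.5, -0.1], [-0.3, -0.7], [0.8, 0.3], [-0.1, 0.8], [-1.5, -0.5], [-0.8, -0.7], [0.1, -0.4], [-0.5, 0.1], [-0.2, -0.6], [1.7, -0.9], [0.8, 0.3], [-2.7, 1.0]]
rest [0.4307 0.3001 0.3319] yawdeg 19.0 res px [[0.7, 0.1], [0.8, 0.5], [0.4, 0.7], [-0.6, -0.0], [-1.1, 0.8], [0.1, 0.5], [-0.3, -0.1], [0.9, -1.9], [-0.3, 0.2]]
```

Run:
```python
from plan import *
r=down(np.radians(108.3))
plan([([.4303,.3003,.26],r),([.4303,.3003,.151],r)],step=.03)
```

```text
[{"dx": 0.268, "dy": 0.167, "dz": 0.122, "rx": -0.0, "rz": -0.037}, {"dx": 0.536, "dy": 0.334, "dz": 0.244, "rx": -0.001, "rz": -0.073}]
[{"dy": -0.0, "dz": 0.33}, {"dy": -0.001, "dz": 0.66}, {"dy": -0.001, "dz": 0.99}]
[{"dz": 0.373}]
end [0.4303 0.3003 0.151 ] [0.586 0.811 0.    0.   ]
```

>>> {"method": "arm_command", "body": {"series": [{"dx": 0.27,"dy": 0.167,"dz": 0.12,"rx": 0,"ry": 0,"rz": -0.037},{"dx": 0.536,"dy": 0.334,"dz": 0.244,"rx": 0,"ry": 0,"rz": -0.073},{"dx": 0.536,"dy": 0.334,"dz": 0.244,"rx": 0,"ry": 0,"rz": -0.073},{"dx": 0.536,"dy": 0.334,"dz": 0.244,"rx": 0,"ry": 0,"rz": -0.073}]}}

```text
time: 2.92
ee_pos: [0.4297, 0.2981, 0.26]
orientation: [0.587, 0.81, -0.001, -0.0]
ft_force: [0.3, -0.2, -0.8]
grip_width: 0.0856
grasp_force: 0.0
```

Run:
```python
from plan import *
r=down(np.radians(108.3))
plan([([.4303,.3003,.151],r)],step=.03)
```

```text
[{"dx": 0.006, "dy": 0.005, "dz": 0.33, "rx": -0.0, "rz": -0.0}, {"dx": 0.012, "dy": 0.009, "dz": 0.66, "rx": -0.001, "rz": -0.001}, {"dx": 0.018, "dy": 0.014, "dz": 0.99, "rx": -0.001, "rz": -0.001}]
[{"dx": 0.007, "dy": 0.004, "dz": 0.372, "rz": -0.001}]
end [0.4303 0.3003 0.151 ] [ 0.586  0.811 -0.     0.   ]
```

>>> {"method": "arm_command", "body": {"series": [{"dx": 0.015,"dy": 0.01,"dz": 0.33,"rx": 0,"ry": 0,"rz": 0},{"dx": 0.015,"dy": 0.01,"dz": 0.66,"rx": 0,"ry": 0,"rz": 0},{"dx": 0.015,"dy": 0.01,"dz": 0.99,"rx": 0,"ry": 0,"rz": 0}]}}

```text
time: 3.17
ee_pos: [0.4303, 0.2986, 0.1816]
orientation: [0.588, 0.809, 0.001, 0.0]
ft_force: [0.5, 0.3, -0.2]
grip_width: 0.0856
grasp_force: 0.0
```

>>> {"method": "arm_command", "body": {"series": [{"dx": 0,"dy": 0,"dz": 0.2,"rx": 0,"ry": 0,"rz": 0},{"dx": 0,"dy": 0,"dz": 0.37,"rx": 0,"ry": 0,"rz": 0},{"dx": 0,"dy": 0,"dz": 0.37,"rx": 0,"ry": 0,"rz": 0},{"dx": 0,"dy": 0,"dz": 0.37,"rx": 0,"ry": 0,"rz": 0}]}}

```text
time: 3.5
ee_pos: [0.4301, 0.2986, 0.1524]
orientation: [0.587, 0.809, -0.0, -0.0]
ft_force: [0.8, 0.1, 1.2]
grip_width: 0.0856
grasp_force: 0.0
```

>>> {"method": "arm_command", "body": {"series": [{"dx": 0,"dy": 0,"dz": 0,"rx": 0,"ry": 0,"rz": 0},{"dx": 0,"dy": 0,"dz": 0,"rx": 0,"ry": 0,"rz": 0},{"dx": 0,"dy": 0,"dz": 0,"rx": 0,"ry": 0,"rz": 0},{"dx": 0,"dy": 0,"dz": 0,"rx": 0,"ry": 0,"rz": 0},{"dx": 0,"dy": 0,"dz": 0,"rx": 0,"ry": 0,"rz": 0},{"dx": 0,"dy": 0,"dz": 0,"rx": 0,"ry": 0,"rz": 0},{"dx": 0,"dy": 0,"dz": 0,"rx": 0,"ry": 0,"rz": 0},{"dx": 0,"dy": 0,"dz": 0,"rx": 0,"ry": 0,"rz": 0},{"dx": 0,"dy": 0,"dz": 0,"rx": 0,"ry": 0,"rz": 0},{"dx": 0,"dy": 0,"dz": 0,"rx": 0,"ry": 0,"rz": 0},{"dx": 0,"dy": 0,"dz": 0,"rx": 0,"ry": 0,"rz": 0},{"dx": 0,"dy": 0,"dz": 0,"rx": 0,"ry": 0,"rz": 0}], "grip": 0}}

```text
time: 4.5
ee_pos: [0.4308, 0.3, 0.1529]
orientation: [0.587, 0.81, 0.001, 0.0]
ft_force: [-0.8, -1.4, 5.0]
grip_width: 0.0355
grasp_force: 59.2
```

Run:
```python
from plan import *
o=monitor.get_obs(); print(o)
p,r=cur(); print(np.degrees(r.as_euler("zyx")),r.apply([[1,0,0],[0,1,0],[0,0,1]]).round(4))
```

```text
{'time': 4.5, 'qpos': array([ 6.08248450e-01,  2.93189059e-01, -2.11146987e-01,  1.06511851e+00,
       -7.67298384e-05,  1.86252495e+00]), 'joint_vel': array([-0.00033423, -0.00032653,  0.00118686,  0.00020272, -0.0012484 ,
        0.00138052]), 'effort': array([ 2.90315263e-01, -5.27318752e+01,  3.05995166e+01, -5.30452095e-01,
        1.45623973e-01,  1.46465839e-02]), 'ee_pos': array([0.43080774, 0.2999515 , 0.15290755]), 'orientation': array([5.86829866e-01, 8.09709983e-01, 6.20871108e-04, 2.57052464e-04]), 'ft_force': array([-0.83846025, -1.36725459,  5.01551318]), 'torque': array([-0.29571451,  0.2157377 , -0.01425001]), 'grasp_force': 59.17183578014374, 'grip_width': 0.035524675015751093}
[-1.08135270e+02  6.56018089e-02 -1.79959678e+02] [[-3.113e-01  9.503e-01  3.000e-04]
 [ 9.503e-01  3.113e-01  1.300e-03]
 [ 1.100e-03  7.000e-04 -1.000e+00]]
```

```bash
cat >> plan.py <<'E'
# gripped: TCP 52.9 mm above probe origin, tip face 140.9 mm ahead of TCP
G=np.array([.4308,.3000,.1529]); RG=R.from_quat([.58683,.80971,.0006,.0003]); 
psi=np.radians(-14.7); port=np.array([.6266,.0012,.125])
n=R.from_euler("z",psi).apply([-.5,0,np.sqrt(.75)]); xg=R.from_euler("z",psi).apply([0,1,0])
RW=R.from_matrix(np.c_[xg,np.cross(-n,xg),-n])
def W(h): return port+n*(h+.1409)
E
python3 - <<'E'
from plan import *
rd=down(np.radians(108.3))
plan([(G+[0,0,.165],RG),(W(.05),RW)],step=.025,astep=5)
E
```

```text
[{"dx": 0.0, "dy": 0.0, "dz": -0.247}, {"dx": 0.0, "dy": 0.001, "dz": -0.495}, {"dx": 0.0, "dy": 0.001, "dz": -0.742}, {"dx": 0.001, "dy": 0.001, "dz": -0.99}]
[{"dy": 0.0, "dz": -0.247}, {"dy": 0.001, "dz": -0.495}, {"dy": 0.001, "dz": -0.742}, {"dy": 0.002, "dz": -0.99}]
[{"dz": -0.082}]
[{"dx": -0.248, "dy": 0.011, "dz": 0.023, "rx": -0.022, "ry": -0.006, "rz": 0.024}, {"dx": -0.495, "dy": 0.022, "dz": 0.046, "rx": -0.044, "ry": -0.013, "rz": 0.048}, {"dx": -0.743, "dy": 0.032, "dz": 0.07, "rx": -0.066, "ry": -0.019, "rz": 0.072}, {"dx": -0.99, "dy": 0.043, "dz": 0.093, "rx": -0.087, "ry": -0.026, "rz": 0.096}]
[{"dx": -0.247, "dy": 0.045, "dz": 0.038, "rx": -0.022, "ry": -0.007, "rz": 0.025}, {"dx": -0.495, "dy": 0.089, "dz": 0.076, "rx": -0.045, "ry": -0.013, "rz": 0.049}, {"dx": -0.742, "dy": 0.134, "dz": 0.113, "rx": -0.067, "ry": -0.02, "rz": 0.074}, {"dx": -0.99, "dy": 0.179, "dz": 0.151, "rx": -0.089, "ry": -0.026, "rz": 0.098}]
[{"dx": -0.247, "dy": 0.079, "dz": 0.059, "rx": -0.023, "ry": -0.007, "rz": 0.026}, {"dx": -0.495, "dy": 0.158, "dz": 0.118, "rx": -0.047, "ry": -0.014, "rz": 0.052}, {"dx": -0.742, "dy": 0.237, "dz": 0.176, "rx": -0.07, "ry": -0.021, "rz": 0.078}, {"dx": -0.99, "dy": 0.316, "dz": 0.235, "rx": -0.094, "ry": -0.028, "rz": 0.103}]
[{"dx": -0.26, "dy": 0.122, "dz": 0.095, "rx": -0.027, "ry": -0.008, "rz": 0.03}, {"dx": -0.521, "dy": 0.244, "dz": 0.189, "rx": -0.053, "ry": -0.016, "rz": 0.059}]
end [0.5342 0.0254 0.2903] [0.765 0.59  0.158 0.205]
```

>>> {"method": "arm_command", "body": {"series": [{"dx": 0,"dy": 0,"dz": -0.12,"rx": 0,"ry": 0,"rz": 0},{"dx": 0,"dy": 0,"dz": -0.4,"rx": 0,"ry": 0,"rz": 0},{"dx": 0,"dy": 0,"dz": -0.7,"rx": 0,"ry": 0,"rz": 0},{"dx": 0,"dy": 0,"dz": -1,"rx": 0,"ry": 0,"rz": 0}]}}

```text
time: 4.83
ee_pos: [0.4301, 0.2995, 0.2333]
orientation: [0.587, 0.81, -0.0, -0.0]
ft_force: [0.1, 0.6, -0.9]
grip_width: 0.0357
grasp_force: 60.1
```

>>> {"method": "arm_command", "body": {"series": [{"dx": 0,"dy": 0,"dz": -0.3,"rx": 0,"ry": 0,"rz": 0},{"dx": 0,"dy": 0,"dz": -0.6,"rx": 0,"ry": 0,"rz": 0},{"dx": 0,"dy": 0,"dz": -0.9,"rx": 0,"ry": 0,"rz": 0},{"dx": 0,"dy": 0,"dz": -1,"rx": 0,"ry": 0,"rz": 0}]}}

```text
time: 5.17
ee_pos: [0.431, 0.3002, 0.3159]
orientation: [0.587, 0.81, 0.002, 0.001]
ft_force: [-0.2, -0.9, -1.4]
grip_width: 0.0355
grasp_force: 60.2
```

>>> {"method": "arm_command", "body": {"series": [{"dx": -0.25,"dy": 0.01,"dz": 0.023,"rx": -0.022,"ry": -0.006,"rz": 0.024},{"dx": -0.5,"dy": 0.02,"dz": 0.046,"rx": -0.044,"ry": -0.013,"rz": 0.048},{"dx": -0.74,"dy": 0.03,"dz": 0.07,"rx": -0.066,"ry": -0.019,"rz": 0.072},{"dx": -0.99,"dy": 0.043,"dz": 0.093,"rx": -0.087,"ry": -0.026,"rz": 0.096}]}}

```text
time: 5.5
ee_pos: [0.4582, 0.2247, 0.304]
orientation: [0.645, 0.761, 0.043, 0.057]
ft_force: [0.8, -0.1, -2.0]
grip_width: 0.0351
grasp_force: 60.3
```

>>> {"method": "arm_command", "body": {"series": [{"dx": -0.25,"dy": 0.045,"dz": 0.038,"rx": -0.022,"ry": -0.007,"rz": 0.025},{"dx": -0.5,"dy": 0.09,"dz": 0.076,"rx": -0.045,"ry": -0.013,"rz": 0.049},{"dx": -0.74,"dy": 0.134,"dz": 0.113,"rx": -0.067,"ry": -0.02,"rz": 0.074},{"dx": -0.99,"dy": 0.18,"dz": 0.15,"rx": -0.089,"ry": -0.026,"rz": 0.098}]}}

```text
time: 5.83
ee_pos: [0.4867, 0.1487, 0.2965]
orientation: [0.697, 0.703, 0.087, 0.114]
ft_force: [0.7, -0.2, -2.7]
grip_width: 0.0353
grasp_force: 60.4
```

>>> {"method": "arm_command", "body": {"series": [{"dx": -0.25,"dy": 0.08,"dz": 0.06,"rx": -0.023,"ry": -0.007,"rz": 0.026},{"dx": -0.5,"dy": 0.16,"dz": 0.12,"rx": -0.047,"ry": -0.014,"rz": 0.052},{"dx": -0.74,"dy": 0.24,"dz": 0.176,"rx": -0.07,"ry": -0.021,"rz": 0.078},{"dx": -0.99,"dy": 0.316,"dz": 0.235,"rx": -0.094,"ry": -0.028,"rz": 0.103}]}}

```text
time: 6.17
ee_pos: [0.5166, 0.0693, 0.2886]
orientation: [0.743, 0.633, 0.133, 0.173]
ft_force: [0.2, 0.4, -2.3]
grip_width: 0.0351
grasp_force: 60.4
```

>>> {"method": "arm_command", "body": {"series": [{"dx": -0.26,"dy": 0.12,"dz": 0.095,"rx": -0.027,"ry": -0.008,"rz": 0.03},{"dx": -0.52,"dy": 0.244,"dz": 0.189,"rx": -0.053,"ry": -0.016,"rz": 0.059},{"dx": -0.52,"dy": 0.244,"dz": 0.189,"rx": -0.053,"ry": -0.016,"rz": 0.059},{"dx": -0.52,"dy": 0.244,"dz": 0.189,"rx": -0.053,"ry": -0.016,"rz": 0.059},{"dx": -0.52,"dy": 0.244,"dz": 0.189,"rx": -0.053,"ry": -0.016,"rz": 0.059}]}}

```text
time: 6.58
ee_pos: [0.5335, 0.0254, 0.2843]
orientation: [0.765, 0.591, 0.157, 0.204]
ft_force: [-0.4, 0.0, -2.0]
grip_width: 0.0352
grasp_force: 60.4
```

Run:
```python
from plan import *
import cv2
from plant import cams
T=cams.snapshot("top")[:,:,::-1];S=cams.snapshot("scene")[:,:,::-1];Wr=cams.snapshot("wrist")[:,:,::-1]
c=lambda I,u,v:cv2.resize(I[v:v+100,u:u+133],(400,300),interpolation=cv2.INTER_CUBIC)
cv2.imwrite("pics/m.png",np.vstack([np.hstack([c(T,212,130),c(S,210,160)]),np.hstack([cv2.resize(Wr,(400,300)),c(S,210,190)])]))
o=monitor.get_obs(); print(o["time"],o["ee_pos"],o["ft_force"],o["grip_width"],o["qpos"].round(2))
plan([(W(.05),RW)])
```

```text
6.7333 [0.53402719 0.02592783 0.28471177] [ 0.05196282 -0.31079779 -1.55908946] 0.03553096763990623 [ 0.15 -0.07 -0.43  0.73 -0.2   1.93]
[{"dx": -0.005, "dy": 0.039, "dz": -0.059, "rx": -0.001, "rz": 0.001}]
end [0.5343 0.0255 0.2904] [0.765 0.59  0.158 0.205]
```

View pics/m.png

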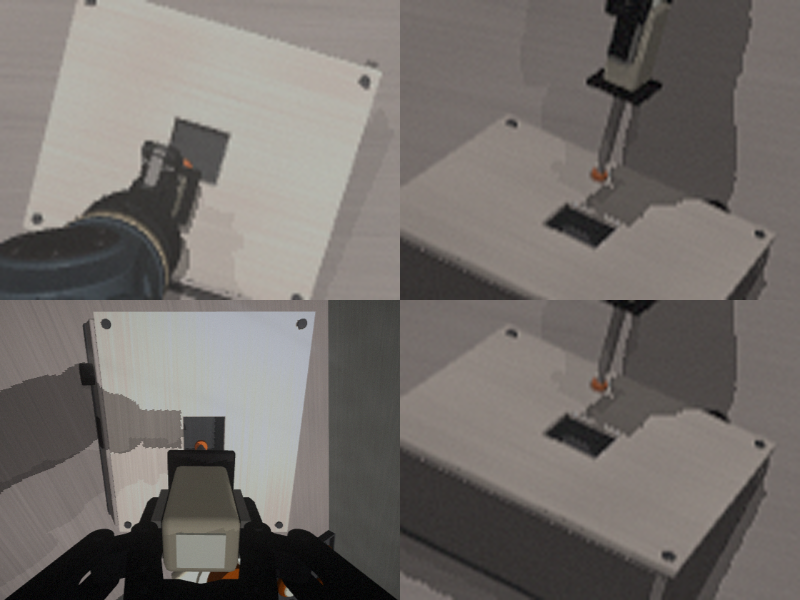

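The tip hangs in front of the port (scene crop tip at (598,174), wrist panel tip at (202,445) with the port spanning 184–225). I'll check the tip prediction, then descend to just under the guard.

Run:
```python
from plan import *; from fit import proj,P,cams
P["wrist"]=cams.camera_params("wrist")
p,r=cur(); t=p+r.apply([0,0,.1409]); print("tip",t,"guard coords",(np.array([xg,np.cross(n,xg)*-1,n])@(t-port)).round(4))
print([ (k,proj(k,np.array([t,port])).round(1).tolist()) for k in P], "seen scene",198.5/3+210-.33,174/3+160)
plan([(W(.02),RW),(W(-.012),RW)],step=.012)
```

```text
tip [0.60193984 0.00808046 0.1625555 ] guard coords [ 0.0004 -0.0034  0.0453]
[('top', [[273.4, 185.5], [276.6, 180.8]]), ('scene', [[274.5, 219.3], [269.7, 234.7]]), ('wrist', [[280.2, 207.2], [284.1, 192.5]])] seen scene 275.8366666666667 218.0
[{"dx": -0.002, "dy": 0.013, "dz": 0.105, "rx": -0.0, "rz": 0.0}, {"dx": -0.004, "dy": 0.026, "dz": 0.211, "rx": -0.001, "rz": 0.001}, {"dx": -0.005, "dy": 0.04, "dz": 0.316, "rx": -0.001, "rz": 0.001}]
[{"dz": 0.133}, {"dz": 0.267}, {"dz": 0.4}]
end [0.5643 0.0176 0.2367] [0.765 0.59  0.158 0.205]
```

>>> {"method": "arm_command", "body": {"series": [{"dx": 0,"dy": 0.04,"dz": 0.1,"rx": 0,"ry": 0,"rz": 0},{"dx": 0,"dy": 0.04,"dz": 0.2,"rx": 0,"ry": 0,"rz": 0},{"dx": 0,"dy": 0.04,"dz": 0.3,"rx": 0,"ry": 0,"rz": 0},{"dx": 0,"dy": 0.04,"dz": 0.4,"rx": 0,"ry": 0,"rz": 0},{"dx": 0,"dy": 0.04,"dz": 0.5,"rx": 0,"ry": 0,"rz": 0},{"dx": 0,"dy": 0.04,"dz": 0.6,"rx": 0,"ry": 0,"rz": 0},{"dx": 0,"dy": 0.04,"dz": 0.7,"rx": 0,"ry": 0,"rz": 0},{"dx": 0,"dy": 0.04,"dz": 0.7,"rx": 0,"ry": 0,"rz": 0},{"dx": 0,"dy": 0.04,"dz": 0.7,"rx": 0,"ry": 0,"rz": 0}]}}

```text
time: 7.48
ee_pos: [0.5635, 0.0173, 0.2369]
orientation: [0.765, 0.59, 0.157, 0.204]
ft_force: [-0.5, -0.5, -1.3]
grip_width: 0.0355
grasp_force: 60.4
```

```bash
cat > st.py <<'E'
from plan import *
from plant import cams
N=5; f=[];ps=[];rr=[]
for i in range(N):
    o=monitor.get_obs(); f.append(o["ft_force"]); ps.append(o["ee_pos"]); rr.append(o["orientation"]); cams.snapshot("top")
o=monitor.get_obs(); p=np.mean(ps,0); r=R.from_quat(np.mean(rr,0)); t=p+r.apply([0,0,.1409])
print("t",round(o["time"],2),"Fn",(np.array(f)@n).round(2),np.mean(f@n).round(2),"tip guard",(np.array([xg,-np.cross(n,xg),n])@(t-port)).round(4),"tilt deg",np.degrees(np.arccos(-r.apply([0,0,1])@n)).round(2))
E
python3 st.py
```

```text
t 7.73 Fn [-0.96 -1.28 -0.7  -1.95 -1.68] -1.31 tip guard [-0.0005 -0.0001 -0.0108] tilt deg 0.1
```

>>> {"method": "arm_command", "body": {"series": [{"dx": 0,"dy": 0,"dz": 0.03,"rx": 0,"ry": 0,"rz": 0},{"dx": 0,"dy": 0,"dz": 0.06,"rx": 0,"ry": 0,"rz": 0},{"dx": 0,"dy": 0,"dz": 0.09,"rx": 0,"ry": 0,"rz": 0},{"dx": 0,"dy": 0,"dz": 0.1,"rx": 0,"ry": 0,"rz": 0},{"dx": 0,"dy": 0,"dz": 0.1,"rx": 0,"ry": 0,"rz": 0}]}}

```text
time: 8.15
ee_pos: [0.5674, 0.0163, 0.2303]
orientation: [0.765, 0.59, 0.157, 0.205]
ft_force: [0.6, -0.4, -3.4]
grip_width: 0.0354
grasp_force: 60.4
```

```bash
python3 st.py
```

```text
t 8.4 Fn [-3.25 -1.09 -1.31 -1.78 -0.51] -1.59 tip guard [-0.0005 -0.0003 -0.0189] tilt deg 0.11
```

>>> {"method": "arm_command", "body": {"series": [{"dx": 0,"dy": 0,"dz": 0.02,"rx": 0,"ry": 0,"rz": 0},{"dx": 0,"dy": 0,"dz": 0.04,"rx": 0,"ry": 0,"rz": 0},{"dx": 0,"dy": 0,"dz": 0.05,"rx": 0,"ry": 0,"rz": 0},{"dx": 0,"dy": 0,"dz": 0.05,"rx": 0,"ry": 0,"rz": 0}]}}

```text
time: 8.73
ee_pos: [0.5694, 0.0158, 0.227]
orientation: [0.765, 0.59, 0.157, 0.205]
ft_force: [0.3, 1.1, -2.3]
grip_width: 0.0351
grasp_force: 60.4
```

```bash
python3 st.py
```

```text
t 8.98 Fn [-1.97 -1.34 -2.69 -1.79 -1.13] -1.78 tip guard [-0.0005 -0.0003 -0.0229] tilt deg 0.11
```

>>> {"method": "arm_command", "body": {"series": [{"dx": 0,"dy": 0,"dz": 0.02,"rx": 0,"ry": 0,"rz": 0},{"dx": 0,"dy": 0,"dz": 0.04,"rx": 0,"ry": 0,"rz": 0},{"dx": 0,"dy": 0,"dz": 0.05,"rx": 0,"ry": 0,"rz": 0},{"dx": 0,"dy": 0,"dz": 0.05,"rx": 0,"ry": 0,"rz": 0}]}}

```text
time: 9.32
ee_pos: [0.5713, 0.0154, 0.2235]
orientation: [0.765, 0.59, 0.157, 0.205]
ft_force: [0.6, 0.0, -2.4]
grip_width: 0.0354
grasp_force: 60.4
```

```bash
python3 st.py
```

```text
t 9.57 Fn [-2.33 -2.39 -1.34 -1.4  -1.48] -1.79 tip guard [-0.0005 -0.0003 -0.0269] tilt deg 0.11
```

>>> {"method": "arm_command", "body": {"series": [{"dx": 0,"dy": 0,"dz": 0.02,"rx": 0,"ry": 0,"rz": 0},{"dx": 0,"dy": 0,"dz": 0.04,"rx": 0,"ry": 0,"rz": 0},{"dx": 0,"dy": 0,"dz": 0.05,"rx": 0,"ry": 0,"rz": 0},{"dx": 0,"dy": 0,"dz": 0.05,"rx": 0,"ry": 0,"rz": 0}]}}

```text
time: 9.9
ee_pos: [0.5734, 0.0149, 0.2204]
orientation: [0.765, 0.59, 0.157, 0.205]
ft_force: [-1.1, 0.1, 0.3]
grip_width: 0.0357
grasp_force: 60.6
```

```bash
python3 st.py
```

```text
t 10.15 Fn [0.78 0.15 0.54 0.37 0.01] 0.37 tip guard [-0.0004 -0.     -0.0308] tilt deg 0.09
```

>>> {"method": "arm_command", "body": {"series": [{"dx": 0,"dy": 0,"dz": 0.01,"rx": 0,"ry": 0,"rz": 0},{"dx": 0,"dy": 0,"dz": 0.02,"rx": 0,"ry": 0,"rz": 0},{"dx": 0,"dy": 0,"dz": 0.03,"rx": 0,"ry": 0,"rz": 0},{"dx": 0,"dy": 0,"dz": 0.03,"rx": 0,"ry": 0,"rz": 0}]}}

```text
time: 10.48
ee_pos: [0.5746, 0.0146, 0.2183]
orientation: [0.765, 0.59, 0.157, 0.205]
ft_force: [-1.0, 0.1, 1.9]
grip_width: 0.0355
grasp_force: 60.8
```

```bash
sed -i 's/N=5/N=12/' st.py; python3 st.py
```

```text
t 11.08 Fn [2.16 2.37 1.84 2.32 3.12 1.89 2.6  1.39 1.6  2.22 2.34 2.09] 2.16 tip guard [-0.0004 -0.0001 -0.0331] tilt deg 0.09
```

>>> {"method": "arm_command", "body": {"series": [{"dx": 0,"dy": 0,"dz": 0.01,"rx": 0,"ry": 0,"rz": 0},{"dx": 0,"dy": 0,"dz": 0.01,"rx": 0,"ry": 0,"rz": 0},{"dx": 0,"dy": 0,"dz": 0.01,"rx": 0,"ry": 0,"rz": 0},{"dx": 0,"dy": 0,"dz": 0.01,"rx": 0,"ry": 0,"rz": 0},{"dx": 0,"dy": 0,"dz": 0.01,"rx": 0,"ry": 0,"rz": 0},{"dx": 0,"dy": 0,"dz": 0.01,"rx": 0,"ry": 0,"rz": 0},{"dx": 0,"dy": 0,"dz": 0.01,"rx": 0,"ry": 0,"rz": 0},{"dx": 0,"dy": 0,"dz": 0.01,"rx": 0,"ry": 0,"rz": 0},{"dx": 0,"dy": 0,"dz": 0.01,"rx": 0,"ry": 0,"rz": 0},{"dx": 0,"dy": 0,"dz": 0.01,"rx": 0,"ry": 0,"rz": 0},{"dx": 0,"dy": 0,"dz": 0.01,"rx": 0,"ry": 0,"rz": 0},{"dx": 0,"dy": 0,"dz": 0.01,"rx": 0,"ry": 0,"rz": 0},{"dx": 0,"dy": 0,"dz": 0.01,"rx": 0,"ry": 0,"rz": 0},{"dx": 0,"dy": 0,"dz": 0.01,"rx": 0,"ry": 0,"rz": 0},{"dx": 0,"dy": 0,"dz": 0.01,"rx": 0,"ry": 0,"rz": 0},{"dx": 0,"dy": 0,"dz": 0.01,"rx": 0,"ry": 0,"rz": 0},{"dx": 0,"dy": 0,"dz": 0.01,"rx": 0,"ry": 0,"rz": 0},{"dx": 0,"dy": 0,"dz": 0.01,"rx": 0,"ry": 0,"rz": 0}]}}

```text
time: 12.58
ee_pos: [0.5749, 0.0145, 0.2176]
orientation: [0.765, 0.59, 0.157, 0.205]
ft_force: [-0.2, 0.5, 2.8]
grip_width: 0.0353
grasp_force: 60.9
```

>>> {"method": "arm_command", "body": {"series": [{"dx": 0,"dy": 0,"dz": 0,"rx": 0,"ry": 0,"rz": 0},{"dx": 0,"dy": 0,"dz": 0,"rx": 0,"ry": 0,"rz": 0},{"dx": 0,"dy": 0,"dz": 0,"rx": 0,"ry": 0,"rz": 0},{"dx": 0,"dy": 0,"dz": 0,"rx": 0,"ry": 0,"rz": 0},{"dx": 0,"dy": 0,"dz": 0,"rx": 0,"ry": 0,"rz": 0},{"dx": 0,"dy": 0,"dz": 0,"rx": 0,"ry": 0,"rz": 0},{"dx": 0,"dy": 0,"dz": 0,"rx": 0,"ry": 0,"rz": 0},{"dx": 0,"dy": 0,"dz": 0,"rx": 0,"ry": 0,"rz": 0},{"dx": 0,"dy": 0,"dz": 0,"rx": 0,"ry": 0,"rz": 0},{"dx": 0,"dy": 0,"dz": 0,"rx": 0,"ry": 0,"rz": 0},{"dx": 0,"dy": 0,"dz": 0,"rx": 0,"ry": 0,"rz": 0},{"dx": 0,"dy": 0,"dz": 0,"rx": 0,"ry": 0,"rz": 0}]}}

```text
time: 13.58
ee_pos: [0.5748, 0.0145, 0.2176]
orientation: [0.765, 0.59, 0.157, 0.205]
ft_force: [0.3, 0.0, 3.7]
grip_width: 0.035
grasp_force: 60.9
```

```bash
python3 st.py; python3 -c "
from plan import *
plan([(W(.05),RW),(G+[0,0,.16],RG)],step=.025,astep=5)"
```

```text
t 14.18 Fn [3.02 2.83 3.19 3.33 3.24 2.24 2.82 2.65 3.05 3.6  3.09 3.92] 3.08 tip guard [-0.0004 -0.0002 -0.034 ] tilt deg 0.1
[{"dx": 0.001, "dy": -0.0, "dz": -0.247, "rx": -0.0, "ry": 0.0}, {"dx": 0.002, "dy": -0.001, "dz": -0.495, "rx": -0.0, "ry": 0.0}, {"dx": 0.002, "dy": -0.001, "dz": -0.742, "rx": -0.001, "ry": 0.0}, {"dx": 0.003, "dy": -0.002, "dz": -0.99, "rx": -0.001, "ry": 0.001}]
[{"dz": -0.06}]
[{"dx": 0.247, "dy": -0.14, "dz": -0.108, "rx": 0.027, "ry": 0.008, "rz": -0.029}, {"dx": 0.495, "dy": -0.28, "dz": -0.215, "rx": 0.053, "ry": 0.016, "rz": -0.059}, {"dx": 0.742, "dy": -0.42, "dz": -0.323, "rx": 0.08, "ry": 0.024, "rz": -0.088}, {"dx": 0.99, "dy": -0.56, "dz": -0.431, "rx": 0.107, "ry": 0.032, "rz": -0.118}]
[{"dx": 0.247, "dy": -0.096, "dz": -0.066, "rx": 0.024, "ry": 0.007, "rz": -0.026}, {"dx": 0.495, "dy": -0.192, "dz": -0.133, "rx": 0.048, "ry": 0.014, "rz": -0.053}, {"dx": 0.742, "dy": -0.288, "dz": -0.199, "rx": 0.072, "ry": 0.021, "rz": -0.079}, {"dx": 0.99, "dy": -0.384, "dz": -0.265, "rx": 0.096, "ry": 0.028, "rz": -0.106}]
[{"dx": 0.247, "dy": -0.058, "dz": -0.041, "rx": 0.023, "ry": 0.007, "rz": -0.025}, {"dx": 0.495, "dy": -0.116, "dz": -0.081, "rx": 0.045, "ry": 0.013, "rz": -0.05}, {"dx": 0.742, "dy": -0.174, "dz": -0.122, "rx": 0.068, "ry": 0.02, "rz": -0.074}, {"dx": 0.99, "dy": -0.232, "dz": -0.162, "rx": 0.091, "ry": 0.027, "rz": -0.099}]
[{"dx": 0.168, "dy": -0.015, "dz": -0.016, "rx": 0.015, "ry": 0.004, "rz": -0.016}, {"dx": 0.335, "dy": -0.03, "dz": -0.032, "rx": 0.029, "ry": 0.009, "rz": -0.033}]
end [0.4308 0.3    0.3129] [0.587 0.81  0.001 0.   ]
```

The tip has been pressed about 4.7 mm and held still for roughly 3 s, so I'll retract and go back.

>>> {"method": "arm_command", "body": {"series": [{"dx": 0,"dy": 0,"dz": -0.08,"rx": 0,"ry": 0,"rz": 0},{"dx": 0,"dy": 0,"dz": -0.2,"rx": 0,"ry": 0,"rz": 0},{"dx": 0,"dy": 0,"dz": -0.4,"rx": 0,"ry": 0,"rz": 0},{"dx": 0,"dy": 0,"dz": -0.6,"rx": 0,"ry": 0,"rz": 0},{"dx": 0,"dy": 0,"dz": -0.8,"rx": 0,"ry": 0,"rz": 0},{"dx": 0,"dy": 0,"dz": -1,"rx": 0,"ry": 0,"rz": 0},{"dx": 0,"dy": 0,"dz": -1,"rx": 0,"ry": 0,"rz": 0}]}}

```text
time: 14.77
ee_pos: [0.5355, 0.025, 0.2897]
orientation: [0.765, 0.59, 0.158, 0.205]
ft_force: [0.1, 0.2, -0.6]
grip_width: 0.0354
grasp_force: 60.6
```

>>> {"method": "arm_command", "body": {"series": [{"dx": 0.25,"dy": -0.14,"dz": -0.17,"rx": 0.027,"ry": 0.008,"rz": -0.029},{"dx": 0.5,"dy": -0.28,"dz": -0.28,"rx": 0.053,"ry": 0.016,"rz": -0.059},{"dx": 0.74,"dy": -0.42,"dz": -0.38,"rx": 0.08,"ry": 0.024,"rz": -0.088},{"dx": 0.99,"dy": -0.56,"dz": -0.49,"rx": 0.107,"ry": 0.032,"rz": -0.118}]}}

```text
time: 15.1
ee_pos: [0.4987, 0.1166, 0.2979]
orientation: [0.717, 0.675, 0.105, 0.138]
ft_force: [0.4, 0.5, -1.6]
grip_width: 0.0353
grasp_force: 60.6
```

>>> {"method": "arm_command", "body": {"series": [{"dx": 0.25,"dy": -0.096,"dz": -0.066,"rx": 0.024,"ry": 0.007,"rz": -0.026},{"dx": 0.5,"dy": -0.19,"dz": -0.133,"rx": 0.048,"ry": 0.014,"rz": -0.053},{"dx": 0.74,"dy": -0.29,"dz": -0.199,"rx": 0.072,"ry": 0.021,"rz": -0.079},{"dx": 0.99,"dy": -0.384,"dz": -0.265,"rx": 0.096,"ry": 0.028,"rz": -0.106}]}}

```text
time: 15.43
ee_pos: [0.4682, 0.1985, 0.3045]
orientation: [0.664, 0.742, 0.058, 0.077]
ft_force: [1.1, 0.4, -1.3]
grip_width: 0.0354
grasp_force: 60.5
```

>>> {"method": "arm_command", "body": {"series": [{"dx": 0.25,"dy": -0.058,"dz": -0.041,"rx": 0.023,"ry": 0.007,"rz": -0.025},{"dx": 0.5,"dy": -0.116,"dz": -0.081,"rx": 0.045,"ry": 0.013,"rz": -0.05},{"dx": 0.74,"dy": -0.174,"dz": -0.122,"rx": 0.068,"ry": 0.02,"rz": -0.074},{"dx": 0.99,"dy": -0.232,"dz": -0.162,"rx": 0.091,"ry": 0.027,"rz": -0.099}]}}

```text
time: 15.77
ee_pos: [0.4395, 0.2753, 0.3107]
orientation: [0.607, 0.795, 0.013, 0.018]
ft_force: [1.1, -0.3, -2.1]
grip_width: 0.0356
grasp_force: 60.5
```

>>> {"method": "arm_command", "body": {"series": [{"dx": 0.17,"dy": -0.015,"dz": -0.016,"rx": 0.015,"ry": 0.004,"rz": -0.016},{"dx": 0.335,"dy": -0.03,"dz": -0.032,"rx": 0.029,"ry": 0.009,"rz": -0.033},{"dx": 0.335,"dy": -0.03,"dz": -0.032,"rx": 0.029,"ry": 0.009,"rz": -0.033},{"dx": 0.335,"dy": -0.03,"dz": -0.032,"rx": 0.029,"ry": 0.009,"rz": -0.033},{"dx": 0.335,"dy": -0.03,"dz": -0.032,"rx": 0.029,"ry": 0.009,"rz": -0.033},{"dx": 0.335,"dy": -0.03,"dz": -0.032,"rx": 0.029,"ry": 0.009,"rz": -0.033}]}}

```text
time: 16.27
ee_pos: [0.4308, 0.2992, 0.3133]
orientation: [0.587, 0.809, -0.0, 0.0]
ft_force: [0.6, 0.8, -2.0]
grip_width: 0.0355
grasp_force: 60.5
```

```bash
python3 -c "
from plan import *
p,r=cur(); print(p,r.as_quat(),monitor.get_obs()['ft_force'])
plan([(G+[0,0,.10],RG),(G+[0,0,.02],RG)],step=.02,astep=5)"
```

```text
[0.43077679 0.29919474 0.31334738] [ 5.87290686e-01  8.09376082e-01 -6.08413980e-05  5.91481472e-05] [ 0.57571041  0.78200993 -1.98860586]
[{"dx": 0.002, "dy": 0.001, "dz": 0.189, "rx": -0.0, "rz": -0.0}, {"dx": 0.005, "dy": 0.002, "dz": 0.378, "rx": -0.0, "rz": -0.0}, {"dx": 0.007, "dy": 0.003, "dz": 0.567, "rx": -0.001, "rz": -0.001}, {"dx": 0.01, "dy": 0.003, "dz": 0.756, "rx": -0.001, "rz": -0.001}]
[{"dy": -0.0, "dz": 0.247}, {"dy": -0.001, "dz": 0.495}, {"dy": -0.001, "dz": 0.742}, {"dy": -0.001, "dz": 0.99}]
[{"dz": 0.01}]
end [0.4308 0.3    0.1729] [0.587 0.81  0.001 0.001]
```

>>> {"method": "arm_command", "body": {"series": [{"dx": 0.01,"dy": 0,"dz": 0.15,"rx": 0,"ry": 0,"rz": 0},{"dx": 0.01,"dy": 0,"dz": 0.35,"rx": 0,"ry": 0,"rz": 0},{"dx": 0.01,"dy": 0,"dz": 0.55,"rx": 0,"ry": 0,"rz": 0},{"dx": 0.01,"dy": 0,"dz": 0.75,"rx": 0,"ry": 0,"rz": 0},{"dx": 0.01,"dy": 0,"dz": 0.9,"rx": 0,"ry": 0,"rz": 0}]}}

```text
time: 16.68
ee_pos: [0.4303, 0.2997, 0.2405]
orientation: [0.587, 0.809, -0.0, -0.0]
ft_force: [0.1, 0.2, -2.2]
grip_width: 0.0351
grasp_force: 60.6
```

>>> {"method": "arm_command", "body": {"series": [{"dx": 0,"dy": 0,"dz": 0.2,"rx": 0,"ry": 0,"rz": 0},{"dx": 0,"dy": 0,"dz": 0.4,"rx": 0,"ry": 0,"rz": 0},{"dx": 0,"dy": 0,"dz": 0.6,"rx": 0,"ry": 0,"rz": 0},{"dx": 0,"dy": 0,"dz": 0.8,"rx": 0,"ry": 0,"rz": 0},{"dx": 0,"dy": 0,"dz": 0.9,"rx": 0,"ry": 0,"rz": 0},{"dx": 0,"dy": 0,"dz": 0.9,"rx": 0,"ry": 0,"rz": 0},{"dx": 0,"dy": 0,"dz": 0.9,"rx": 0,"ry": 0,"rz": 0}]}}

```text
time: 17.27
ee_pos: [0.4305, 0.3004, 0.1699]
orientation: [0.587, 0.81, 0.0, -0.0]
ft_force: [0.7, 0.1, -1.0]
grip_width: 0.0354
grasp_force: 60.5
```

```bash
python3 -c "
from plan import *
import cv2
from plant import cams
T=cams.snapshot('top')[:,:,::-1];S=cams.snapshot('scene')[:,:,::-1]
c=lambda I,u,v:cv2.resize(I[v:v+66,u:u+66],(396,396),interpolation=cv2.INTER_CUBIC)
cv2.imwrite('pics/b.png',np.hstack([c(T,140,222),c(S,360,175)]))
p,r=cur(); print(p,r.as_quat(),monitor.get_obs()['ft_force'])
plan([(G,RG)],step=.02,astep=5)"
```

```text
[0.4310283  0.30085817 0.17058375] [5.87021998e-01 8.09570573e-01 7.99607346e-04 1.47829390e-04] [-0.3973889  -0.03141488 -1.73517566]
[{"dx": -0.009, "dy": -0.006, "dz": 0.221}]
end [0.4308 0.3    0.1529] [0.587 0.81  0.001 0.   ]
```

View pics/b.png

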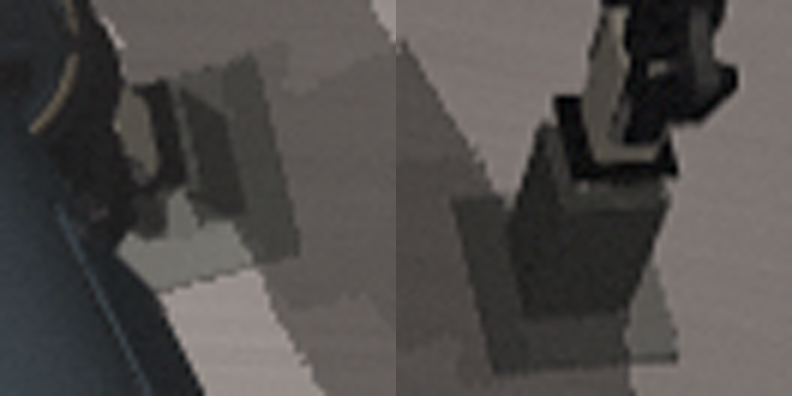

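The collar sits parallel to the rest and about 17 mm above the walls (scene crop collar at about (615,140)). I'll lower slowly until the force shows it seated.

>>> {"method": "arm_command", "body": {"series": [{"dx": -0.005,"dy": 0,"dz": 0.05,"rx": 0,"ry": 0,"rz": 0},{"dx": -0.005,"dy": 0,"dz": 0.1,"rx": 0,"ry": 0,"rz": 0},{"dx": -0.005,"dy": 0,"dz": 0.15,"rx": 0,"ry": 0,"rz": 0},{"dx": -0.005,"dy": 0,"dz": 0.18,"rx": 0,"ry": 0,"rz": 0},{"dx": -0.005,"dy": 0,"dz": 0.2,"rx": 0,"ry": 0,"rz": 0},{"dx": -0.005,"dy": 0,"dz": 0.2,"rx": 0,"ry": 0,"rz": 0},{"dx": -0.005,"dy": 0,"dz": 0.2,"rx": 0,"ry": 0,"rz": 0}]}}

```text
time: 17.95
ee_pos: [0.4306, 0.3003, 0.1534]
orientation: [0.587, 0.81, -0.0, -0.0]
ft_force: [-0.3, -1.0, -1.9]
grip_width: 0.0352
grasp_force: 60.6
```

```bash
sed -i 's/N=12/N=5/; s/^print.*/print(round(o["time"],2),p.round(4),np.mean(f,0).round(2))/' st.py; python3 st.py
```

```text
18.2 [0.4307 0.3004 0.1536] [-0.1  -0.37 -2.14]
```

>>> {"method": "arm_command", "body": {"series": [{"dx": 0,"dy": 0,"dz": 0.01,"rx": 0,"ry": 0,"rz": 0},{"dx": 0,"dy": 0,"dz": 0.015,"rx": 0,"ry": 0,"rz": 0},{"dx": 0,"dy": 0,"dz": 0.015,"rx": 0,"ry": 0,"rz": 0},{"dx": 0,"dy": 0,"dz": 0.015,"rx": 0,"ry": 0,"rz": 0}]}}

```text
time: 18.53
ee_pos: [0.4308, 0.3004, 0.1529]
orientation: [0.587, 0.81, 0.0, -0.0]
ft_force: [-1.3, -0.9, 5.5]
grip_width: 0.0356
grasp_force: 61.1
```

```bash
python3 st.py
```

```text
18.78 [0.4308 0.3004 0.1529] [-1.46 -1.23  5.08]
```

Seated, with the same 5 N and 0.1529 height as when it was first gripped. Releasing, then straight up.

>>> {"method": "arm_command", "body": {"series": [{"dx": 0,"dy": 0,"dz": 0,"rx": 0,"ry": 0,"rz": 0},{"dx": 0,"dy": 0,"dz": 0,"rx": 0,"ry": 0,"rz": 0},{"dx": 0,"dy": 0,"dz": 0,"rx": 0,"ry": 0,"rz": 0},{"dx": 0,"dy": 0,"dz": 0,"rx": 0,"ry": 0,"rz": 0},{"dx": 0,"dy": 0,"dz": 0,"rx": 0,"ry": 0,"rz": 0},{"dx": 0,"dy": 0,"dz": 0,"rx": 0,"ry": 0,"rz": 0},{"dx": 0,"dy": 0,"dz": 0,"rx": 0,"ry": 0,"rz": 0},{"dx": 0,"dy": 0,"dz": 0,"rx": 0,"ry": 0,"rz": 0},{"dx": 0,"dy": 0,"dz": 0,"rx": 0,"ry": 0,"rz": 0},{"dx": 0,"dy": 0,"dz": 0,"rx": 0,"ry": 0,"rz": 0},{"dx": 0,"dy": 0,"dz": 0,"rx": 0,"ry": 0,"rz": 0},{"dx": 0,"dy": 0,"dz": 0,"rx": 0,"ry": 0,"rz": 0}], "grip": 1}}

```text
time: 19.78
ee_pos: [0.4306, 0.3003, 0.1523]
orientation: [0.587, 0.81, 0.0, -0.0]
ft_force: [-0.0, 0.1, -0.5]
grip_width: 0.0853
grasp_force: 0.0
```

>>> {"method": "arm_command", "body": {"series": [{"dx": 0,"dy": 0,"dz": -0.1,"rx": 0,"ry": 0,"rz": 0},{"dx": 0,"dy": 0,"dz": -0.3,"rx": 0,"ry": 0,"rz": 0},{"dx": 0,"dy": 0,"dz": -0.5,"rx": 0,"ry": 0,"rz": 0},{"dx": 0,"dy": 0,"dz": -0.7,"rx": 0,"ry": 0,"rz": 0},{"dx": 0,"dy": 0,"dz": -1,"rx": 0,"ry": 0,"rz": 0}]}}

```text
time: 20.2
ee_pos: [0.4301, 0.2999, 0.2326]
orientation: [0.587, 0.81, -0.001, -0.0]
ft_force: [1.1, 0.7, -0.1]
grip_width: 0.0848
grasp_force: 0.0
```

>>> {"method": "arm_command", "body": {"series": [{"dx": -0.3,"dy": 0,"dz": -0.2,"rx": 0,"ry": 0,"rz": 0},{"dx": -0.6,"dy": 0,"dz": -0.4,"rx": 0,"ry": 0,"rz": 0},{"dx": -1,"dy": 0,"dz": -0.6,"rx": 0,"ry": 0,"rz": 0}]}}

```text
time: 20.45
ee_pos: [0.4554, 0.2244, 0.2818]
orientation: [0.586, 0.81, 0.001, -0.0]
ft_force: [1.2, -0.0, -0.4]
grip_width: 0.0851
grasp_force: 0.0
```

>>> {"method": "arm_command", "body": {"series": [{"dx": -0.3,"dy": 0,"dz": 0,"rx": 0,"ry": 0,"rz": 0},{"dx": -0.6,"dy": 0,"dz": 0,"rx": 0,"ry": 0,"rz": 0},{"dx": -1,"dy": 0,"dz": 0,"rx": 0,"ry": 0,"rz": 0},{"dx": -1,"dy": 0,"dz": 0,"rx": 0,"ry": 0,"rz": 0},{"dx": -1,"dy": 0,"dz": 0,"rx": 0,"ry": 0,"rz": 0},{"dx": -1,"dy": 0,"dz": 0,"rx": 0,"ry": 0,"rz": 0}]}}

```text
time: 20.95
ee_pos: [0.4804, 0.1483, 0.2807]
orientation: [0.587, 0.809, 0.0, -0.0]
ft_force: [-0.0, 0.4, 0.6]
grip_width: 0.0853
grasp_force: 0.0
```

```bash
python3 -c "
from plan import *
import cv2
from plant import cams
T=cams.snapshot('top')[:,:,::-1];S=cams.snapshot('scene')[:,:,::-1]
c=lambda I,u,v:cv2.resize(I[v:v+66,u:u+66],(396,396),interpolation=cv2.INTER_CUBIC)
cv2.imwrite('pics/e.png',np.hstack([c(T,140,222),c(S,360,175)]))"
```

```text
(no output)
```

View pics/e.png

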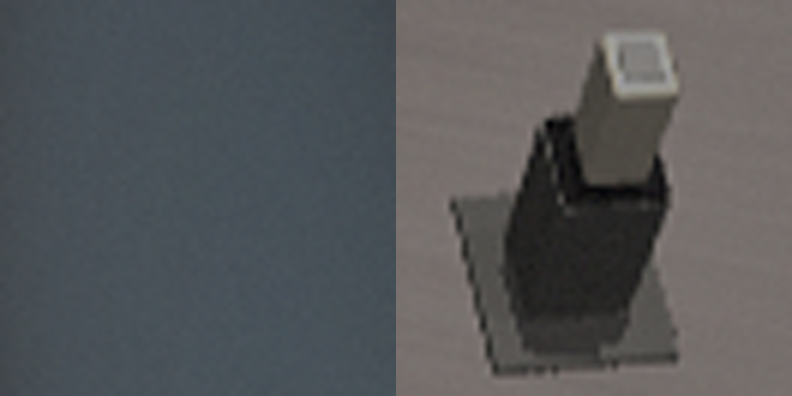

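The thermometer stands upright with its collar down on the walls (handle top at (640,65), same as at the start), and the arm is clear of it.

```bash
python3 -c "
from plant import job
print(job.job_done())"
```

```text
the job is handed in; nothing more can be done
None
```

The job is handed in at about 21 s: the tip was pressed square onto the hot plate through the middle of the port, about 4.7 mm in by force, held still for about 3 s, and the thermometer is back upright in its rest, collar down and released.

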